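# Front and face a grease tin in its stock lane

## Task

Front and face the grease tin in the stock tray: draw it forward along its lane until it rests against the tray's front lip, and roll it round by its edge with a fingertip until its label faces squarely out to the front. Go gently, because the thin tin and its lid dent under a hard push. Keep it upright in its lane, leave the other stock and the things on the bench where they are, and take the hand away at the end.

Things in the scene. Friction and masses are not known exactly. Their poses are not given: they have to be found in the camera images.
- tray: Stock tray of painted sheet steel, fixed to the bench: 3 open-topped lanes side by side along its x axis. Origin on the bench top, at the inner face of the front lip, mid-width. Its -x axis points out of the front (to the robot, within 0.2 rad of yaw), +x back along the lanes. Lane centres at y = -112, 0, +112 mm; a lane is 108 mm wide inside, 270 mm long; floor at z = 4 mm.
- tin: Round steel grease tin standing in one lane (which varies), 56 to 96 mm back from the lip, turned wrong. Origin at the centre of its underside, z up. Body 98 mm across, 88 mm high, on a stepped foot 88 mm across; about 0.6 kg; too wide to grip. Label on its -x side: it faces front when the tin's x axis points like the tray's. At the lip, its origin is at tray x = 49 mm.
- tin_label (a point): Middle of the tin's label: on the wall, on the tin's -x side, 45 mm above its underside. Off-white paper, 60 mm high, wrapping 104 degrees. A 16 mm wide paper seal strip runs from the label's middle up over the lid's edge and 34 mm in towards the lid's centre, so it shows from above which way the label faces.
- tin_axis (a point): Point on the tin's axis, 88 mm above its underside, hidden under the lid. The flat soft black push-on lid, 102 mm across, sits higher or lower from tin to tin: its top is 7 to 15 mm above this point and must be felt. A fingertip pressed on the lid near its edge and moved round the axis turns the tin; under some 4 to 7 N it mostly slips (friction and weight vary); a brisk touch or over 22 N dents it.
- tray_lip (a point): Middle of the front lip's upper edge, at its inner face. The lip stands 40 mm above the bench, dividers and side and back walls 55 mm; all are 4 mm thick. Slick enamel: the tin slides on the tray with a friction of about 0.2 (a rubber fingertip grips its soft lid much better, the bare wall poorly).
- filter: Spin-on oil filter, 92 mm across, 100 mm high, white, standing in another lane. Leave it alone. Origin at the centre of its underside.
- pad_box: Closed brake-pad carton, 125 x 98 x 68 mm high, in another lane. Leave it alone. Origin at the centre of its underside.
- bearing_race: Loose steel bearing ring lying on the bench, 76 mm across, 22 mm high. Leave it alone. Origin at the centre of its underside.
- spanner: Spanner lying on the bench, 200 mm long. Leave it alone.
- small_box: Small white carton on the bench, 90 x 60 x 45 mm high. Leave it alone. Origin at the centre of its underside.
- bush: Rubber suspension bush standing on the bench, 40 mm across, 50 mm high. Leave it alone. Origin at the centre of its underside.
- hub: Wheel hub with studs lying on the bench, 110 mm across, 53 mm high. Leave it alone. Origin at the centre of its underside.
Things that resemble listed ones, but are neither listed nor needed, are in the scene too. Leave any turquoise look-alike of the tin alone.

How it is judged:
By the outcome, as a careful person would: the job done as asked, in the order asked, and still so for the second after the job is handed in, with the robot touching nothing.
It also fails if it takes over 72 s, if anything falls off the work surface, if the arm or the gripper's body presses on something with over 40 N, if the wrist force passes 120 N, or if a joint passes its speed limit or range.

## Robot

A 6-joint arm with a two-finger parallel gripper is mounted at the origin on the work surface. World frame = base frame: x ahead of the robot, y to its left, z up, the work surface at z = 0. Lengths are in mm, angles in degrees, forces in N, time in s.
With the tool pointing down it reaches from about 250 to 775 mm from the base axis. Payload 4 kg.
Tool frame: the origin (TCP) lies midway between the tips of the shut fingers; the grasp point (between the pads) lies 19 mm behind it; z points along the fingers, y is the line along which they close (so a half turn about z gives the same grasp; the last joint's range is limited). The gripper opens to 94 mm and grips with 3 to 60 N. Pads are 16 mm wide; open, the fingers measure 119 mm over their backs; the gripper's body (75 mm by 177 mm) begins 78 mm behind the grasp point.
Start: joints at [-81.71, 4.996, 78.535, -0, 96.463, -5.907], TCP at [134.896, -533.22, 205.506] pointing down, gripper open.
Joint ranges: [-177.83, 177.83], [-43.37, 116.18], [15.69, 146.23], [-61.86, 241.86], [9.47, 152.12], [-147.06, 147.06]. Speed limits (degrees/s): [159.86, 159.86, 180, 180, 180, 180].

## Interface

Orientations are given as a 3x3 rotation matrix whose columns are the frame's x, y, z axes.
In Python, from workcell import monitor, optics, ticket gives the robot as it stands.
- The arm moves only by the tool drive_tool, never from a script. Its argument "motion" is a list of rows, each a list of 4 numbers: the shift along the tool's x, y, z in mm, then the turn about the tool's z in degrees. A call has 1 to 5 rows; each row is the pose to reach, as a shift and turn from the pose commanded when the call began, along the tool's axes at that moment; what a row does not reach only later rows make up. A row lasts 1/8 s, in which the tool goes at most 62.5 mm and 10.7 degrees, less where a joint would pass 70% of its speed; a pose out of reach is approached as far as the arm can. A call with a gripper value outside its range is refused whole. "jaw" is the opening, from 0 (shut) to 1 (fully open), set as the call begins (left out, the last holds). The fingers move at their own pace and stop on an object; "squeeze" is the grip in N (left out, the last holds). Time passes only in rows, so rows that repeat a pose let the fingers close. It gives the time, the measured TCP pose, the force, the opening and the grip force at its end, in the units of the state.
- monitor.get_state(): the state, without advancing time (a new reading comes with each control period).
- optics.camera(name): name is "scene" or "top" or "wrist"; returns the picture (480x640x3 uint8, red, green, blue); there is no depth.
- optics.camera_model(name): a dict with "intrinsics" (3x3 intrinsics, pixels), "extrinsics" (4x4, takes a point from world to camera coordinates); the wrist camera has in their place "mount" (4x4, takes a point from camera to tool coordinates, whose origin is the TCP and whose axes are the flange's). Camera axes: x right, y down, z forward; pixel columns grow to the right and rows downward; lengths in mm; the calibration is good to about 2 mm. A picture is of the moment at which its call begins: read the wrist's pose just before it. camera_model takes no time and is no camera call.
- ticket.close_job(): hands the job in; it is judged then, once.
The state is a dict: "clock": time; "joint_pos": joint angles; "qvel": joint speeds; "joint_torque": joint torques, N m; "tcp_pos": TCP position; "ee_rot": TCP orientation; "ft_force": force on the tool from outside, world axes, zero at the start; "ft_torque": the same for the moment, N m; "gripper_width": opening from 0.0 (shut) to 1.0 (fully open); "gripper_force": force on a finger pad.
Only numpy, scipy, OpenCV 4.12 (cv2) and the standard library are available. Lean on these libraries where they do the work, as an engineer would, in place of code of your own. Each camera call takes 0.05 s, during which the arm holds its last target. There are 200 camera calls.

## Working session

There is one attempt and no reset: what is moved stays moved. The work goes in short steps, Python scripts to look and compute and a tool call to move; the robot and the scene stay as the last step left them, time stands still between calls to the robot, and variables do not carry over. Pictures are saved under pics/ and viewed, at most 10 in all, crops included, and the job is handed in when it is done.

Besides the shell and the picture viewer there is one more tool, called after ">>>" as a command line: name --pt "numbers of a row" for each row, then --argument value for the rest. drive_tool: Moves the arm, as the interface text tells. Its arguments: {"type":"object","properties":{"motion":{"type":"array"},"jaw":{"type":"number"},"squeeze":{"type":"number"}},"required":["motion"]}

```bash
mkdir -p pics; python3 - <<'E'
from workcell import monitor, optics
import cv2,numpy as np
s=monitor.get_state(); print(s)
for n in("scene","top"):
    cv2.imwrite(f"pics/{n}0.png",optics.camera(n)[:,:,::-1]); m=optics.camera_model(n); print(n,np.round(m["intrinsics"],1).tolist(),np.round(m["extrinsics"],3).tolist())
m=optics.camera_model("wrist");print(np.round(m["intrinsics"],1).tolist(),np.round(m["mount"],3).tolist())
E
```

```text
{'clock': 0.0, 'joint_pos': array([-8.17083170e+01,  5.03945869e+00,  7.86237834e+01, -2.82178992e-03,
        9.64624914e+01, -5.90601618e+00]), 'qvel': array([-0.02846404, -0.15042576,  0.01220167,  0.0023065 ,  0.0200696 ,
        0.06877002]), 'joint_torque': array([-3.92233806e-04, -3.40179133e+01, -3.02433944e+01,  7.17359246e-02,
        3.29104986e-02, -1.67771868e-04]), 'tcp_pos': array([ 134.80819675, -532.65935566,  204.30935518]), 'ee_rot': array([[ 9.69456579e-01,  2.45262734e-01, -3.64893966e-04],
       [ 2.45262942e-01, -9.69454179e-01,  2.16446507e-03],
       [ 1.77114643e-04, -2.18784987e-03, -9.99997591e-01]]), 'ft_force': array([0.01273796, 0.56242802, 0.75714151]), 'ft_torque': array([-0.04691855, -0.03622901,  0.01838318]), 'gripper_force': 0.0, 'gripper_width': 1.001866804717929}
scene [[512.9, 0.0, 326.9], [0.0, 512.9, 250.9], [0.0, 0.0, 1.0]] [[0.205, 0.979, 0.016, -79.146], [0.741, -0.145, -0.655, -331.154], [-0.639, 0.146, -0.755, 1661.536], [0.0, 0.0, 0.0, 1.0]]
top [[494.8, 0.0, 319.8], [0.0, 494.8, 232.3], [0.0, 0.0, 1.0]] [[0.022, -1.0, -0.01, -48.347], [-0.987, -0.02, -0.161, 495.863], [0.16, 0.013, -0.987, 1184.16], [0.0, 0.0, 0.0, 1.0]]
[[379.2, 0.0, 320.1], [0.0, 379.2, 242.9], [0.0, 0.0, 1.0]] [[-0.001, -0.968, -0.25, 71.513], [1.0, -0.001, -0.0, -1.288], [0.0, -0.25, 0.968, -179.667], [0.0, 0.0, 0.0, 1.0]]
```

View pics/top0.png

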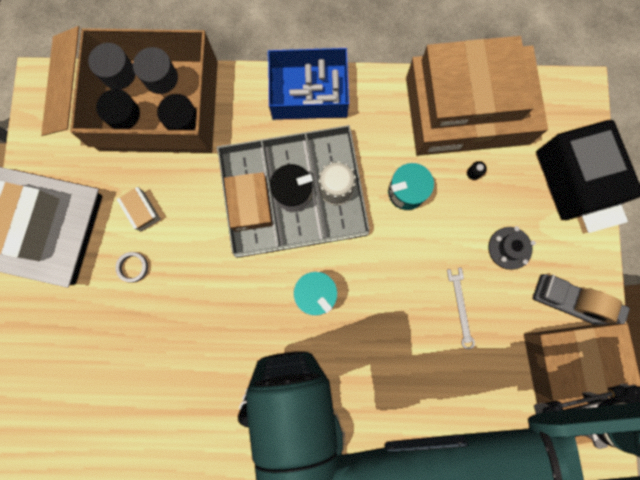

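View pics/scene0.png

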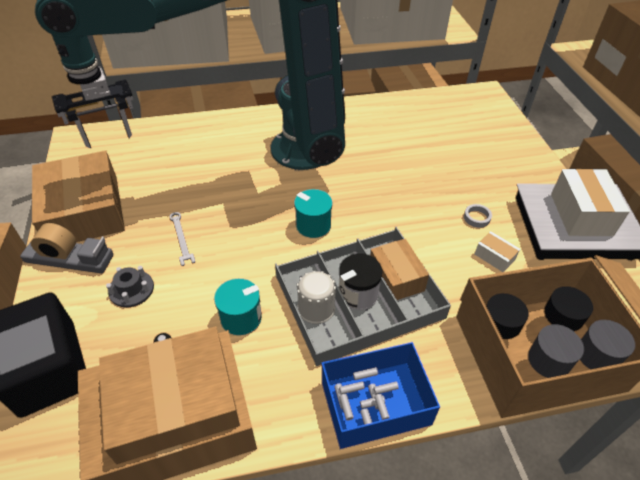

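Middle lane holds the tin (top view lid ≈ (292,186), seal pointing right and a bit up, ≈ (304,180)). The filter is on its right and the carton on its left; the turquoise look-alikes stand outside the tray. I'll take an enlarged crop to measure.

```bash
python3 - <<'E'
import cv2
i=cv2.imread("pics/top0.png")[120:260,210:375]
cv2.imwrite("pics/crop0.png",cv2.resize(i,None,fx=4,fy=4,interpolation=cv2.INTER_CUBIC))
E
```

```text
(no output)
```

View pics/crop0.png

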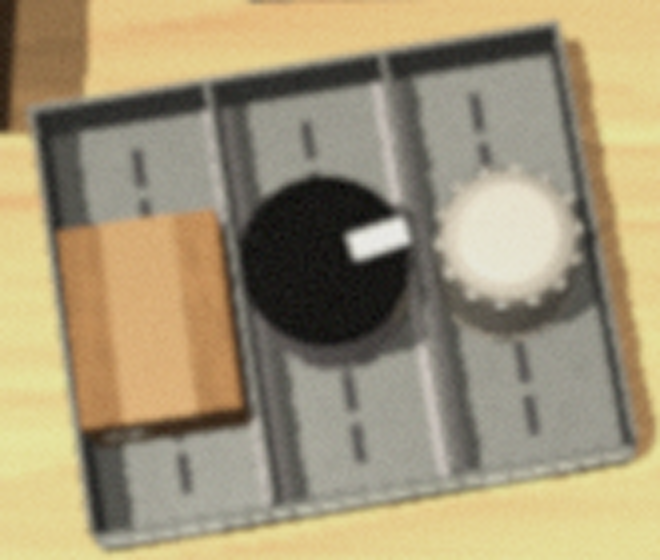

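The crop shows lid centre ≈ (327,262), seal running from ≈ (350,247) to (409,232), rear outer corners ≈ (32,105) and (558,25), and front lip from ≈ (97,540) to (635,452).

```bash
cat > h.py <<'E'
import numpy as np
from workcell import monitor, optics
def ray(n,uv,z,pose=None):
    m=optics.camera_model(n);K=m["intrinsics"]
    d=np.linalg.inv(K)@np.array([uv[0],uv[1],1.])
    if n!="wrist":
        E=np.array(m["extrinsics"]);R=E[:3,:3].T;c=-R@E[:3,3]
    else:
        M=np.array(m["mount"]);T,Q=pose;R=Q@M[:3,:3];c=T+Q@M[:3,3]
    d=R@d; return c+d*(z-c[2])/d[2]
E
python3 - <<'E'
from h import *
c=lambda x,y:(x/4+210-.4,y/4+120-.4)
for nm,p,z in[("BLo",(32,105),55),("BRo",(558,25),55),("FRlip",(635,450),40),("FLlip",(97,537),40),("lid",(327,262),103),("seal in",(350,247),103),("seal out",(409,232),103),("div1 back",(207,85),55),("div1 front",(272,500),55),("div2b",(382,60),55),("div2f",(447,470),55)]:
    print(nm,ray("top",c(*p),z).round(1))
E
```

```text
BLo [709.5 224.2  55. ]
BRo [ 768.5 -106.1   55. ]
FRlip [ 499.7 -157.8   40. ]
FLlip [438.6 172.4  40. ]
lid [599.   31.6 103. ]
seal in [608.4  18.2 103. ]
seal out [618.4 -16.8 103. ]
div1 back [724.8 114.5  55. ]
div1 front [461.8  64.   55. ]
div2b [743.3   4.6  55. ]
div2f [482.5 -42.1  55. ]
```

>>> drive_tool --pt "30 -22 0 -5" --pt "80 -59 0 -13" --pt "130 -96 0 -21" --pt "180 -133 0 -29" --pt "230 -170 0 -37" --jaw 0.7

```text
clock: 0.72
tcp_pos: [316.9, -310.2, 205.1]
ee_rot: [[0.624, 0.782, -0.0], [0.782, -0.624, 0.0], [0.0, -0.0, -1.0]]
ft_force: [0.2, -0.5, 0.2]
gripper_width: 0.702
gripper_force: 0.0
```

>>> drive_tool --pt "55 1 0 -8" --pt "115 2 0 -16" --pt "175 3 0 -24" --pt "235 4 0 -32" --pt "295 5 0 -40"

```text
clock: 1.35
tcp_pos: [505.7, -83.5, 205.1]
ee_rot: [[-0.026, 1.0, -0.0], [1.0, 0.026, -0.0], [-0.0, -0.0, -1.0]]
ft_force: [0.7, -1.1, -0.1]
gripper_width: 0.699
gripper_force: 0.0
```

>>> drive_tool --pt "40 34 0 -4" --pt "80 68 0 -8" --pt "112 96 0 -9" --pt "112 96 0 -9"

```text
clock: 1.85
tcp_pos: [599.2, 31.1, 203.7]
ee_rot: [[-0.181, 0.984, -0.003], [0.984, 0.181, 0.0], [0.001, -0.002, -1.0]]
ft_force: [0.7, -0.1, 0.1]
gripper_width: 0.702
gripper_force: 0.0
```

```bash
python3 - <<'E'
from h import *
import cv2
s=monitor.get_state(); im=optics.camera("wrist"); np.savez("w1.npz",p=s["tcp_pos"],R=s["ee_rot"]); print(s["tcp_pos"],s["ee_rot"],s["joint_pos"],s["ft_force"])
cv2.imwrite("pics/w1.png",im[:,:,::-1])
E
```

```text
[599.17045775  31.08429662 203.7201097 ] [[-1.80784611e-01  9.83519511e-01 -2.50921760e-03]
 [ 9.83522346e-01  1.80786157e-01  4.01616316e-04]
 [ 8.48629290e-04 -2.39526553e-03 -9.99996771e-01]] [-2.45326987e+00  1.15322529e+01  7.13711219e+01  1.69712819e-02
  9.72412458e+01 -1.28666785e+01] [ 0.72566076 -0.09306325  0.14962122]
```

View pics/w1.png

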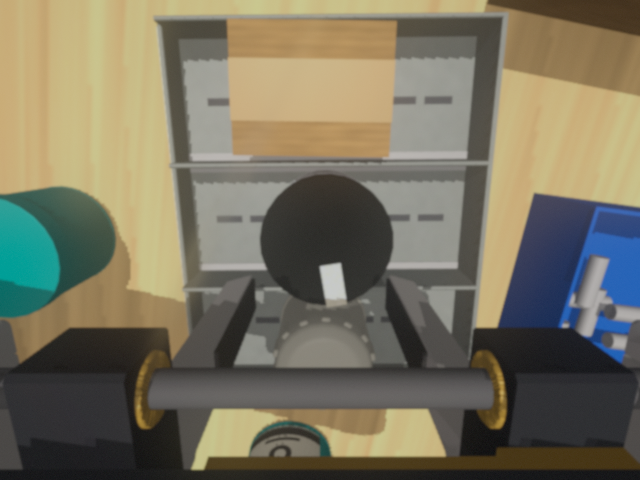

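Wrist view: lid circle spans columns 260–393 and rows 174–304; seal runs (330,264)→(334,303); divider tops at rows ≈163 and ≈288; lip's upper edge passes ≈(172,165) and (185,288).

```bash
python3 - <<'E'
from h import *
d=np.load("w1.npz");P=(d["p"],d["R"])
g={}
for nm,p,z in[("lid L",(260.5,239),103),("lid R",(393,239),103),("lid T",(326.5,174),103),("lid B",(326.5,304),103),("sin",(330.5,264.5),103),("sout",(334.5,303),103),("lip1",(174,165),40),("lip2",(187,288),40),("d1f",(174,164),55),("d1b",(488,161.5),55),("d2f",(187,288.5),55),("d2b",(476,287),55)]:
    g[nm]=ray("wrist",p,z,P); print(nm,g[nm].round(1))
c=(g["lid L"]+g["lid R"]+g["lid T"]+g["lid B"])/4; print("c",c)
ang=lambda v:np.degrees(np.arctan2(v[1],v[0]))
print("seal",ang(g["sout"]-c),ang(g["sin"]-c),"yaw",ang(g["d1b"]-g["d1f"]),ang(g["d2b"]-g["d2f"]))
yw=np.radians(10.4);ex=np.array([np.cos(yw),np.sin(yw),0])
print("tray x of tin",(c-g["lip1"])@ex,(c-g["lip2"])@ex)
E
```

```text
lid L [552.3  26.9 103. ]
lid R [651.6  45.2 103. ]
lid T [592.8  84.  103. ]
lid B [611.6 -16.4 103. ]
sin [608.6  16.6 103. ]
sout [617.7 -14.4 103. ]
lip1 [459.7  63.   40. ]
lip2 [482.  -51.3  40. ]
d1f [465.1  65.6  55. ]
d1b [726.7 115.6  55. ]
d2f [486.6 -45.1  55. ]
d2b [748.5   4.6  55. ]
c [602.08674065  34.93115521 103.        ]
seal -72.41072971517976 -70.47865006913929 yaw 10.829193788121263 10.742683604227919
tray x of tin 134.9661557063176 133.6604706482343
```

>>> drive_tool --pt "2.5 2.5 20 0" --pt "2.5 2.5 45 0" --pt "2.5 2.5 67 0" --pt "2.5 2.5 80 0" --pt "2.5 2.5 88 0"

```text
clock: 2.52
tcp_pos: [600.1, 30.8, 117.0]
ee_rot: [[-0.176, 0.984, -0.001], [0.984, 0.176, -0.0], [-0.0, -0.001, -1.0]]
ft_force: [-0.5, -0.4, 0.3]
gripper_width: 0.702
gripper_force: 0.0
```

>>> drive_tool --pt "0 0 1.5 0" --pt "0 0 3 0" --pt "0 0 4 0" --pt "0 0 5 0" --pt "0 0 5.5 0"

```text
clock: 3.15
tcp_pos: [600.6, 31.7, 112.0]
ee_rot: [[-0.177, 0.984, 0.0], [0.984, 0.177, -0.0], [-0.0, 0.0, -1.0]]
ft_force: [-0.0, -0.8, 0.5]
gripper_width: 0.697
gripper_force: 0.0
```

>>> drive_tool --pt "1 0 0.8 0" --pt "2 0 1.6 0" --pt "2 0 2.4 0" --pt "2 0 3.2 0" --pt "2 0 4 0"

```text
clock: 3.78
tcp_pos: [600.2, 33.6, 107.9]
ee_rot: [[-0.177, 0.984, 0.0], [0.984, 0.177, -0.0], [-0.0, 0.0, -1.0]]
ft_force: [0.6, 0.8, -0.1]
gripper_width: 0.699
gripper_force: 0.0
```

>>> drive_tool --pt "0 0 0.5 0" --pt "0 0 1 0" --pt "0 0 1.5 0"

```text
clock: 4.15
tcp_pos: [600.3, 33.6, 106.5]
ee_rot: [[-0.177, 0.984, 0.0], [0.984, 0.177, -0.0], [-0.0, 0.0, -1.0]]
ft_force: [0.0, 0.6, 0.5]
gripper_width: 0.7
gripper_force: 0.0
```

>>> drive_tool --pt "0 0 0.5 0" --pt "0 0 1 0" --pt "0 0 1.5 0"

```text
clock: 4.53
tcp_pos: [600.3, 33.6, 105.4]
ee_rot: [[-0.177, 0.984, 0.0], [0.984, 0.177, -0.0], [-0.0, 0.0, -1.0]]
ft_force: [-0.8, -0.4, 2.6]
gripper_width: 0.696
gripper_force: 1.4
```

>>> drive_tool --pt "0 0 0.5 0" --pt "0 0 1 0" --pt "0 0 1.5 0"

```text
clock: 4.9
tcp_pos: [600.4, 33.6, 105.3]
ee_rot: [[-0.177, 0.984, 0.001], [0.984, 0.177, -0.0], [-0.001, 0.001, -1.0]]
ft_force: [-3.9, -0.3, 8.9]
gripper_width: 0.7
gripper_force: 4.2
```

>>> drive_tool --pt "0 0 0.5 0" --pt "0 0 1 0" --pt "0 -2 1 0" --pt "0 -5 1 0" --pt "0 -8 1 0"

```text
clock: 5.52
tcp_pos: [595.7, 32.4, 105.5]
ee_rot: [[-0.177, 0.984, 0.009], [0.984, 0.177, 0.0], [-0.001, 0.009, -1.0]]
ft_force: [3.3, -0.1, 6.2]
gripper_width: 0.703
gripper_force: 3.0
```

>>> drive_tool --pt "0 -2 0.5 0" --pt "0 -5 1 0" --pt "0 -8 1 0" --pt "0 -11 1 0" --pt "-0.1 -14 1 0"

```text
clock: 6.15
tcp_pos: [582.9, 29.9, 105.4]
ee_rot: [[-0.177, 0.984, 0.012], [0.984, 0.177, 0.0], [-0.002, 0.012, -1.0]]
ft_force: [3.8, 0.8, 7.1]
gripper_width: 0.702
gripper_force: 4.0
```

>>> drive_tool --pt "0 -2 0.7 0" --pt "0 -4 1.2 0" --pt "0 -7 1.2 0" --pt "0 -10 1.2 0" --pt "-0.1 -13 1.2 0"

```text
clock: 6.78
tcp_pos: [571.3, 27.5, 105.5]
ee_rot: [[-0.177, 0.984, 0.016], [0.984, 0.177, 0.0], [-0.002, 0.015, -1.0]]
ft_force: [5.5, 1.0, 9.4]
gripper_width: 0.698
gripper_force: 5.2
```

```bash
cat > look.py <<'E'
from h import *
import cv2,sys
n=sys.argv[1]
s=monitor.get_state(); im=optics.camera("wrist"); P=(s["tcp_pos"],s["ee_rot"]); np.savez(n+".npz",p=P[0],R=P[1])
im=im[:,:,::-1].copy(); cv2.imwrite(f"pics/{n}.png",im)
# dark lid blob near image centre
g=cv2.cvtColor(im,cv2.COLOR_BGR2GRAY); print(s["clock"],s["tcp_pos"].round(1),s["ft_force"].round(1))
E
python3 look.py w2
```

```text
6.775 [571.3  27.5 105.5] [5.5 1.  9.4]
```

View pics/w2.png

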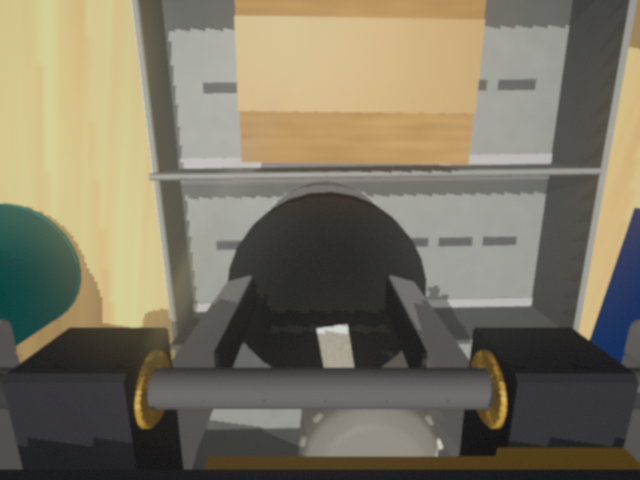

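Lid spans columns 230–426 at its widest row (~280), top at row 190; so I can compute whether it follows the hand.

```bash
python3 - <<'E'
from h import *
d=np.load("w2.npz");P=(d["p"],d["R"])
ex=np.array([np.cos(.1876),np.sin(.1876),0])
a,b=ray("wrist",(230,283),105,P),ray("wrist",(426,283),105,P)
print(a,b,(a+b)/2@ex, (a+b)@ex/2-P[0]@ex, (a-b)@ex)
for p in[(161,240),(152,178)]:
  l=ray("wrist",p,40,P);print(l,l@ex)
print("start c",np.array([602,34.5,0])@ex)
E
```

```text
[524.45799828  25.69249572 105.        ] [621.95359667  42.58290173 105.        ] 569.5154448627793 3.103458941138456 -98.93509252092794
[465.27528748  21.24320491  40.        ] 461.07376851688895
[456.7334185   60.96049332  40.        ] 460.0891050465138
start c 597.8720132903329
```

>>> drive_tool --pt "0 -4 0 0" --pt "-0.1 -8 0 0" --pt "-0.1 -12 0 0" --pt "-0.2 -16 0 0" --pt "-0.2 -20 0 0"

```text
clock: 7.45
tcp_pos: [552.0, 23.7, 105.5]
ee_rot: [[-0.177, 0.984, 0.016], [0.984, 0.177, 0.0], [-0.003, 0.016, -1.0]]
ft_force: [5.4, 2.0, 9.7]
gripper_width: 0.698
gripper_force: 5.1
```

>>> drive_tool --pt "0 -4 0 0" --pt "-0.1 -8 0 0" --pt "-0.1 -12 0 0" --pt "-0.2 -16 0 0" --pt "-0.2 -20 0 0"

```text
clock: 8.07
tcp_pos: [532.5, 19.9, 105.5]
ee_rot: [[-0.177, 0.984, 0.016], [0.984, 0.177, 0.0], [-0.003, 0.016, -1.0]]
ft_force: [5.8, 0.4, 11.4]
gripper_width: 0.698
gripper_force: 5.2
```

>>> drive_tool --pt "0 -3 0 0" --pt "0 -5.5 0 0" --pt "-0.1 -8 0 0" --pt "-0.1 -10 0 0" --pt "-0.1 -12 0 0"

```text
clock: 8.7
tcp_pos: [520.3, 17.6, 105.4]
ee_rot: [[-0.177, 0.984, 0.015], [0.984, 0.177, -0.0], [-0.003, 0.015, -1.0]]
ft_force: [5.6, 1.0, 11.8]
gripper_width: 0.705
gripper_force: 5.6
```

>>> drive_tool --pt "0 -1 0 0" --pt "0 -2 0 0" --pt "0 -3 0 0" --pt "0 -4 0 0"

```text
clock: 9.2
tcp_pos: [517.1, 17.0, 105.5]
ee_rot: [[-0.177, 0.984, 0.017], [0.984, 0.177, 0.0], [-0.003, 0.017, -1.0]]
ft_force: [7.3, 1.5, 9.2]
gripper_width: 0.703
gripper_force: 4.9
```

>>> drive_tool --pt "0 -1 0.3 0" --pt "0 -2 0.4 0" --pt "0 -3 0.4 0"

```text
clock: 9.57
tcp_pos: [515.7, 16.7, 105.6]
ee_rot: [[-0.177, 0.984, 0.021], [0.984, 0.177, 0.001], [-0.003, 0.021, -1.0]]
ft_force: [8.6, 1.6, 9.5]
gripper_width: 0.7
gripper_force: 4.7
```

>>> drive_tool --pt "0 1.5 0 0" --pt "0 2.5 -1 0" --pt "0 2.5 -4 0" --pt "0 2.5 -20 0" --pt "0 2.5 -50 0"

```text
clock: 10.2
tcp_pos: [508.3, 16.8, 148.5]
ee_rot: [[-0.177, 0.984, -0.006], [0.984, 0.177, 0.0], [0.001, -0.006, -1.0]]
ft_force: [0.0, -0.3, 0.2]
gripper_width: 0.698
gripper_force: 0.0
```

>>> drive_tool --pt "0 0 -22 0" --pt "0 0 -47 0" --pt "0 0 -47 0"

```text
clock: 10.58
tcp_pos: [511.0, 16.6, 199.0]
ee_rot: [[-0.177, 0.984, 0.003], [0.984, 0.177, -0.0], [-0.001, 0.003, -1.0]]
ft_force: [0.1, 0.1, -1.2]
gripper_width: 0.699
gripper_force: 0.0
```

```bash
python3 look.py w3
```

```text
10.575 [511.   16.6 199. ] [ 0.1  0.1 -1.2]
```

View pics/w3.png

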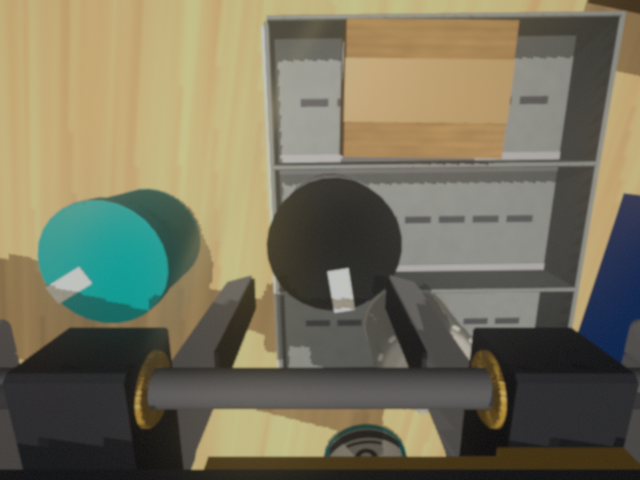

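Lid now spans columns 267–401, rows 177–310, up against the lip; seal (338,269)→(344,311).

```bash
cat > ana.py <<'E'
from h import *
import sys
n,L,R,T,B,si,so,lip=eval(sys.argv[1])
d=np.load(n+".npz");P=(d["p"],d["R"]);r=lambda p,z=105:ray("wrist",p,z,P)
m=((L+R)/2,(T+B)/2)
c=(r((L,m[1]))+r((R,m[1])))/2; c2=(r((m[0],T))+r((m[0],B)))/2
c=(c+c2)/2
ang=lambda v:np.degrees(np.arctan2(v[1],v[0]))
ex=np.array([np.cos(.1876),np.sin(.1876),0])
print("c",c.round(1),"seal",ang(r(so)-c),ang(r(si)-c),ang(r(so)-r(si)))
for p in lip: print("tin tray x",(c-r(p,40))@ex)
print("shift in tool axes",(P[1].T@(c-P[0])).round(1),"tool yaw",ang(P[1][:,0]))
E
python3 ana.py "'w3',267,401,177,310,(338,269.5),(343.5,310.5),[(272,165),(280,300)]"
```

```text
c [520.2  19.5 105. ] seal -71.36401960024956 -70.40486015361274 -71.91321544381404
tin tray x 51.69628132845735
tin tray x 49.390316156129835
shift in tool axes [ 1.3  9.2 94. ] tool yaw 100.19464692304373
```

>>> drive_tool --pt "1 8 20 0" --pt "1 8 45 0" --pt "1 8 70 0" --pt "1 8 84 0" --pt "1 8 88 0"

```text
clock: 11.25
tcp_pos: [516.8, 19.2, 107.0]
ee_rot: [[-0.177, 0.984, -0.004], [0.984, 0.177, 0.0], [0.001, -0.003, -1.0]]
ft_force: [-0.1, -0.9, 0.3]
gripper_width: 0.7
gripper_force: 0.0
```

>>> drive_tool --pt "0 0 1 0" --pt "0 0 2 0" --pt "0 0 2 0"

```text
clock: 11.62
tcp_pos: [518.5, 19.1, 107.6]
ee_rot: [[-0.177, 0.984, 0.002], [0.984, 0.177, -0.0], [-0.0, 0.001, -1.0]]
ft_force: [-0.4, 0.4, 0.7]
gripper_width: 0.701
gripper_force: 0.0
```

>>> drive_tool --pt "0 0 0.5 0" --pt "0 0 1 0" --pt "0 0 1.5 0" --pt "0 0 2 0" --pt "0 0 2.4 0"

```text
clock: 12.25
tcp_pos: [518.1, 19.1, 105.3]
ee_rot: [[-0.177, 0.984, 0.001], [0.984, 0.177, -0.0], [-0.0, 0.0, -1.0]]
ft_force: [-1.9, 0.6, 5.9]
gripper_width: 0.701
gripper_force: 2.9
```

>>> drive_tool --pt "0 0 0.5 0" --pt "0 0 1 0" --pt "0 0 1.5 0" --pt "0 0 2 0"

```text
clock: 12.75
tcp_pos: [518.4, 19.0, 105.2]
ee_rot: [[-0.177, 0.984, 0.002], [0.984, 0.177, -0.0], [-0.001, 0.002, -1.0]]
ft_force: [-4.5, 1.0, 12.9]
gripper_width: 0.7
gripper_force: 6.4
```

>>> drive_tool --pt "0 -3 0 0" --pt "0 -5 0 2" --pt "0 -5 0 5" --pt "0 -5 0 9" --pt "0 -5 0 13"

```text
clock: 13.38
tcp_pos: [516.8, 17.2, 105.4]
ee_rot: [[0.051, 0.999, 0.01], [0.999, -0.051, -0.002], [-0.002, 0.01, -1.0]]
ft_force: [3.6, -1.7, 6.8]
gripper_width: 0.7
gripper_force: 3.2
```

>>> drive_tool --pt "0.5 0 0.7 3" --pt "1 0.5 1.2 7" --pt "1 0.5 1.2 11" --pt "1 0.5 1.2 15" --pt "1 0.5 1.2 19"

```text
clock: 14.0
tcp_pos: [518.2, 17.9, 105.4]
ee_rot: [[0.373, 0.928, 0.012], [0.928, -0.373, -0.003], [0.002, 0.012, -1.0]]
ft_force: [3.6, -2.7, 8.5]
gripper_width: 0.699
gripper_force: 4.6
```

```bash
python3 look.py w4
```

```text
14.0 [518.2  17.9 105.4] [ 3.6 -2.7  8.5]
```

View pics/w4.png

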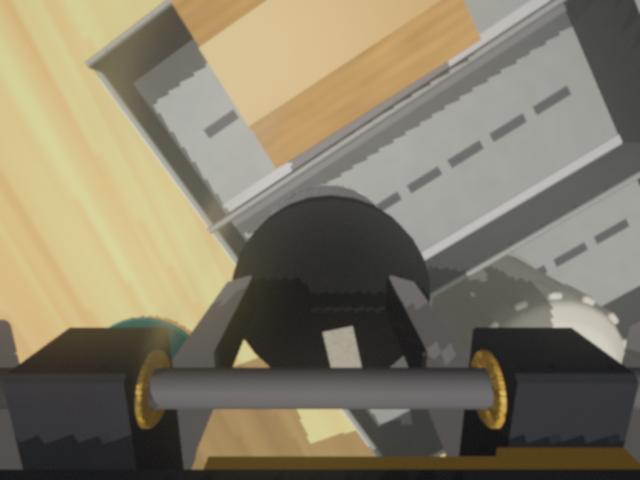

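>>> drive_tool --pt "0 0 0.4 4" --pt "0 0 0.4 8" --pt "0 0 0.4 12" --pt "0 0 0.4 16" --pt "0 0 0.4 20"

```text
clock: 14.68
tcp_pos: [518.2, 18.0, 105.2]
ee_rot: [[0.668, 0.744, 0.012], [0.744, -0.668, -0.003], [0.006, 0.011, -1.0]]
ft_force: [3.1, -2.0, 10.6]
gripper_width: 0.7
gripper_force: 5.3
```

>>> drive_tool --pt "0 0 0 4" --pt "0 0 0 8" --pt "0 0 0 12" --pt "0 0 0 16" --pt "0 0 0 20"

```text
clock: 15.3
tcp_pos: [517.9, 18.3, 105.2]
ee_rot: [[0.882, 0.471, 0.012], [0.471, -0.882, -0.002], [0.009, 0.007, -1.0]]
ft_force: [2.0, -2.1, 9.9]
gripper_width: 0.7
gripper_force: 5.4
```

>>> drive_tool --pt "0 0 0 4" --pt "0 0 0 8" --pt "0 0 0 12" --pt "0 0 0 16" --pt "0 0 0 20"

```text
clock: 15.92
tcp_pos: [518.1, 18.9, 105.2]
ee_rot: [[0.99, 0.141, 0.012], [0.141, -0.99, -0.001], [0.012, 0.003, -1.0]]
ft_force: [2.4, 0.2, 10.9]
gripper_width: 0.7
gripper_force: 5.2
```

>>> drive_tool --pt "0 0 0 3" --pt "0 0 0 5" --pt "0 0 0 6" --pt "0 0 0 6"

```text
clock: 16.42
tcp_pos: [518.4, 19.2, 105.2]
ee_rot: [[0.999, 0.038, 0.013], [0.038, -0.999, -0.0], [0.013, 0.001, -1.0]]
ft_force: [4.3, 0.6, 9.3]
gripper_width: 0.699
gripper_force: 5.0
```

>>> drive_tool --pt "-2 0 0 0" --pt "-2 0 -1.5 0" --pt "-1 0 -4 0" --pt "-1 0 -20 0" --pt "-1 0 -45 0"

```text
clock: 17.05
tcp_pos: [511.0, 19.2, 144.9]
ee_rot: [[0.999, 0.038, -0.005], [0.038, -0.999, 0.0], [-0.005, -0.0, -1.0]]
ft_force: [0.3, 0.4, 0.5]
gripper_width: 0.701
gripper_force: 0.0
```

>>> drive_tool --pt "0 0 -25 0" --pt "0 0 -50 0" --pt "0 0 -50 0" --pt "0 0 -50 0"

```text
clock: 17.55
tcp_pos: [511.9, 19.2, 194.7]
ee_rot: [[0.999, 0.038, -0.002], [0.038, -0.999, 0.0], [-0.002, -0.0, -1.0]]
ft_force: [-0.5, -0.2, 0.2]
gripper_width: 0.701
gripper_force: 0.0
```

```bash
python3 look.py w5
```

```text
17.55 [511.9  19.2 194.7] [-0.5 -0.2  0.2]
```

View pics/w5.png

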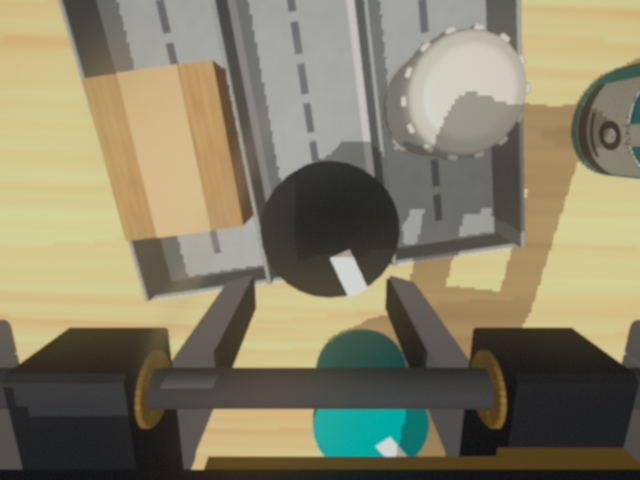

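Seal (341,255)→(356,292) now points forward but about 14° short of the lane direction by eye; lid spans columns 262–399, rows 160–297. I'll measure the seal more precisely in code.

```bash
cat > fit.py <<'E'
from h import *
import cv2,sys
n=sys.argv[1];u0,v0,r0=map(float,sys.argv[2:5])
d=np.load(n+".npz");P=(d["p"],d["R"]);im=cv2.imread(f"pics/{n}.png")
g=cv2.cvtColor(im,cv2.COLOR_BGR2GRAY)
yy,xx=np.mgrid[:480,:640];q=(np.hypot(xx-u0,yy-v0)<r0-3)&(g>140)
W=np.array([ray("wrist",p,105,P)[:2] for p in zip(xx[q],yy[q])])
m=W.mean(0);w,V=np.linalg.eigh(np.cov((W-m).T));v=V[:,1]
c=ray("wrist",(u0,v0),105,P)[:2]; v=v*np.sign(v@(m-c));a=lambda v:np.degrees(np.arctan2(v[1],v[0]))
print(len(W),"centre",c,"radial",a(m-c),"axis",a(v),"sd",np.sqrt(w),"dist",np.hypot(*(m-c)))
t=-169.25
print("tool turn needed", (a(m-c)-t+180)%360-180,(a(v)-t+180)%360-180)
E
python3 fit.py w3 334 243.5 66; python3 fit.py w5 331 229 68
python3 ana.py "'w5',262,399.5,160.5,297,(341.5,255),(356,292),[(148,296),(267,279),(395,262),(522,243)]"
```

```text
760 centre [520.39358794  18.2206328 ] radial -71.3080205312344 axis -70.02614504533321 sd [4.60459673 8.55012862] dist 34.96281809066342
tool turn needed 97.94197946876557 99.22385495466676
864 centre [523.9413094   12.90351948] radial -156.48866271555585 axis -151.00032652825703 sd [4.82954378 8.73557809] dist 34.856157923772614
tool turn needed 12.761337284444153 18.249673471742966
c [522.9  13.  105. ] seal -155.70881414079804 -154.45074357955056 -156.5240595642579
tin tray x 51.97084158957547
tin tray x 52.01231795087969
tin tray x 53.292608662748506
tin tray x 52.504745886155995
shift in tool axes [11.   6.6 89.6] tool yaw 2.196736585280384
```

>>> drive_tool --pt "8.4 4.5 20 0" --pt "8.4 4.5 45 0" --pt "8.4 4.5 68 0" --pt "8.4 4.5 81 0" --pt "8.4 4.5 85 0"

```text
clock: 18.23
tcp_pos: [520.2, 15.1, 109.3]
ee_rot: [[0.999, 0.038, -0.003], [0.038, -0.999, 0.0], [-0.003, -0.0, -1.0]]
ft_force: [-0.2, -0.2, -0.2]
gripper_width: 0.704
gripper_force: 0.0
```

>>> drive_tool --pt "0 0 0.5 0" --pt "0 0 1 0" --pt "0 0 1.5 0" --pt "0 0 2 0"

```text
clock: 18.73
tcp_pos: [521.4, 15.0, 109.3]
ee_rot: [[0.999, 0.038, 0.001], [0.038, -0.999, -0.0], [0.001, 0.0, -1.0]]
ft_force: [-0.7, -0.5, -0.2]
gripper_width: 0.7
gripper_force: 0.0
```

>>> drive_tool --pt "-1 0 0.8 0" --pt "-1 0 1.6 0" --pt "-1 0 2.4 0" --pt "-1 0 3.2 0" --pt "-1 0 3.9 0"

```text
clock: 19.35
tcp_pos: [520.3, 15.0, 105.4]
ee_rot: [[0.999, 0.038, 0.0], [0.038, -0.999, -0.0], [0.0, 0.0, -1.0]]
ft_force: [-0.6, 0.6, 4.0]
gripper_width: 0.698
gripper_force: 1.7
```

>>> drive_tool --pt "-0.5 0 0.5 0" --pt "-1 0 1 0" --pt "-1.5 0 1.5 0" --pt "-2 0 1.9 0"

```text
clock: 19.85
tcp_pos: [520.0, 14.9, 105.3]
ee_rot: [[0.999, 0.038, 0.005], [0.038, -0.999, -0.0], [0.005, 0.0, -1.0]]
ft_force: [1.1, 1.5, 8.7]
gripper_width: 0.7
gripper_force: 3.9
```

>>> drive_tool --pt "-1 0 0.8 0" --pt "-1 -1 1 3" --pt "-1 -1 1 7" --pt "-1 -1 1 11" --pt "-1 -1 1 14"

```text
clock: 20.48
tcp_pos: [520.5, 15.1, 105.3]
ee_rot: [[0.979, -0.206, 0.009], [-0.206, -0.979, -0.002], [0.009, -0.0, -1.0]]
ft_force: [2.3, -1.1, 7.9]
gripper_width: 0.699
gripper_force: 4.0
```

>>> drive_tool --pt "-2 0 0 0" --pt "-2 0 -2 0" --pt "-1 0 -5 0" --pt "-1 0 -25 0" --pt "-1 0 -55 0"

```text
clock: 21.1
tcp_pos: [514.2, 16.2, 155.0]
ee_rot: [[0.979, -0.205, -0.007], [-0.205, -0.979, 0.0], [-0.007, 0.001, -1.0]]
ft_force: [-0.1, -0.1, -0.3]
gripper_width: 0.7
gripper_force: 0.0
```

>>> drive_tool --pt "0 0 -20 0" --pt "0 0 -40 0" --pt "0 0 -40 0" --pt "0 0 -40 0"

```text
clock: 21.6
tcp_pos: [515.3, 16.1, 195.4]
ee_rot: [[0.979, -0.204, -0.003], [-0.204, -0.979, 0.0], [-0.003, 0.0, -1.0]]
ft_force: [0.6, 0.8, -0.4]
gripper_width: 0.703
gripper_force: 0.0
```

```bash
python3 look.py w6; python3 - <<'E'
import cv2
i=cv2.imread("pics/w6.png")[120:320,200:460]
cv2.imwrite("pics/w6c.png",cv2.resize(i,None,fx=3,fy=3,interpolation=cv2.INTER_CUBIC))
E
```

```text
21.6 [515.3  16.1 195.4] [ 0.6  0.8 -0.4]
```

View pics/w6c.png

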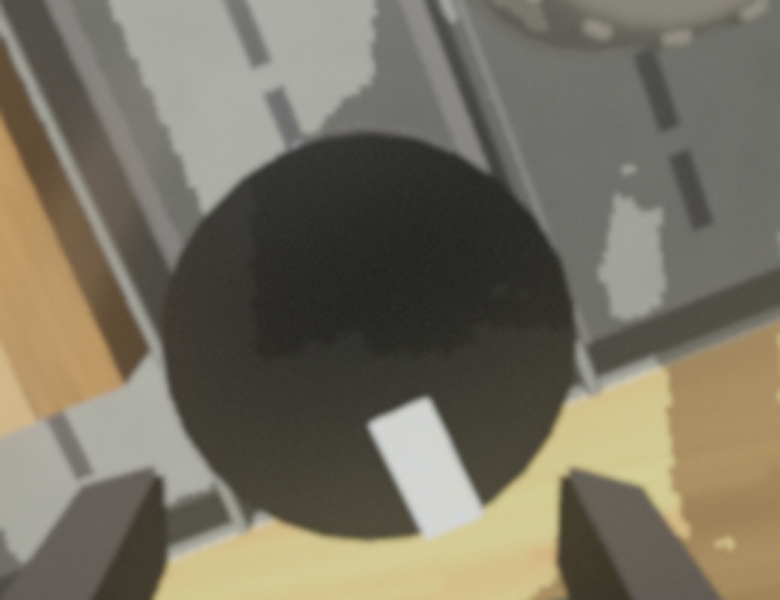

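Lid in the crop spans 164–575 by 132–538; seal runs (399,410)→(455,522), divider tops at left (10,40)→(150,345) and right (455,15)→(590,390).

```bash
python3 - <<'E'
from h import *
d=np.load("w6.npz");P=(d["p"],d["R"])
r=lambda p,z:ray("wrist",(p[0]/3+200-.33,p[1]/3+120-.33),z,P)
a=lambda v:np.degrees(np.arctan2(v[1],v[0]))
print("div",a(r((10,40),55)-r((150,345),55)),a(r((455,15),55)-r((590,390),55)))
c=(r((164,335),105)+r((575,335),105)+r((369.5,132),105)+r((369.5,538),105))/4
print(c,"rad",a(r((456,522),105)-c),a(r((399,410),105)-c),"edges",a(r((429,538),105)-r((367,423),105)),a(r((483,506),105)-r((430,396),105)))
e=np.array([np.cos(.1876),np.sin(.1876),0])
for p in[(247,524),(590,390),(650,365),(250,520)]: print("x",(c-r(p,40))@e)
print(P[1].T@(c-P[0]))
E
python3 fit.py w6 323 231.5 68
```

```text
div 9.936359692119796 9.840977931557891
[523.34171478  13.21000247 105.        ] rad -166.9488915247884 -169.51961185261126 edges -164.5283480165018 -166.26565262285376
x 54.53510165654321
x 54.70963811463887
x 54.2748211351759
x 53.66408384672694
[ 8.72165345  1.17393568 90.3717613 ]
870 centre [524.34940643  12.88027731] radial -169.53152818387977 axis -166.08215887501828 sd [4.88333673 8.79642404] dist 34.91468067019956
tool turn needed -0.28152818387977163 3.16784112498172
```

>>> drive_tool --pt "7 1 20 0" --pt "7 1 45 0" --pt "7 1 68 0" --pt "7 1 82 0" --pt "7 1 87 0"

```text
clock: 22.28
tcp_pos: [521.9, 13.7, 108.5]
ee_rot: [[0.979, -0.205, -0.003], [-0.205, -0.979, 0.0], [-0.003, 0.0, -1.0]]
ft_force: [0.4, 0.2, 0.4]
gripper_width: 0.705
gripper_force: 0.0
```

>>> drive_tool --pt "0 0 0.5 0" --pt "0 0 1 0" --pt "0 0 1.5 0" --pt "0 0 2 0"

```text
clock: 22.78
tcp_pos: [523.1, 13.6, 108.5]
ee_rot: [[0.979, -0.205, 0.001], [-0.205, -0.979, -0.0], [0.001, -0.0, -1.0]]
ft_force: [0.1, 0.3, -0.2]
gripper_width: 0.702
gripper_force: 0.0
```

>>> drive_tool --pt "-0.5 0 0.8 0" --pt "-1 0 1.6 0" --pt "-1 0 2.4 0" --pt "-1 0 3 0" --pt "-1 0 3.6 0"

```text
clock: 23.4
tcp_pos: [522.1, 13.8, 105.3]
ee_rot: [[0.979, -0.205, 0.001], [-0.205, -0.979, -0.0], [0.001, 0.0, -1.0]]
ft_force: [-1.6, 0.4, 4.4]
gripper_width: 0.704
gripper_force: 2.9
```

>>> drive_tool --pt "-0.5 0 0.5 0" --pt "-1 0 1 0" --pt "-1.5 0 1.5 0" --pt "-2 0.3 2 0" --pt "-2.5 0.5 2.5 0"

```text
clock: 24.02
tcp_pos: [521.7, 13.8, 105.2]
ee_rot: [[0.979, -0.205, 0.007], [-0.205, -0.979, -0.0], [0.007, -0.001, -1.0]]
ft_force: [-0.2, -0.1, 10.5]
gripper_width: 0.701
gripper_force: 5.3
```

>>> drive_tool --pt "-1 0.4 0.3 1" --pt "-2 0.8 0.5 2" --pt "-3 1.2 0.7 2" --pt "-4 1.6 0.9 2" --pt "-5 2 1 2"

```text
clock: 24.65
tcp_pos: [520.2, 13.2, 105.5]
ee_rot: [[0.971, -0.238, 0.017], [-0.239, -0.971, 0.0], [0.016, -0.004, -1.0]]
ft_force: [5.9, 0.7, 7.7]
gripper_width: 0.7
gripper_force: 3.6
```

>>> drive_tool --pt "-1 0.4 0.2 0" --pt "-2 0.8 0.4 0" --pt "-3 1.2 0.4 0"

```text
clock: 25.02
tcp_pos: [517.7, 13.4, 105.7]
ee_rot: [[0.971, -0.239, 0.018], [-0.239, -0.971, 0.002], [0.017, -0.006, -1.0]]
ft_force: [7.4, 3.3, 7.6]
gripper_width: 0.697
gripper_force: 3.6
```

>>> drive_tool --pt "0 0 0.7 0" --pt "-1 0.4 1.2 0" --pt "-2 0.8 1.2 0" --pt "-3 1.2 1.2 0" --pt "-3 1.2 1.2 0"

```text
clock: 25.65
tcp_pos: [515.8, 13.7, 105.7]
ee_rot: [[0.971, -0.238, 0.022], [-0.238, -0.971, 0.004], [0.021, -0.009, -1.0]]
ft_force: [8.7, 4.3, 10.6]
gripper_width: 0.704
gripper_force: 5.6
```

>>> drive_tool --pt "1 0 0 0" --pt "2 0 -1.5 0" --pt "2 0 -4 0" --pt "2 0 -20 0" --pt "2 0 -50 0"

```text
clock: 26.28
tcp_pos: [507.3, 11.4, 147.8]
ee_rot: [[0.971, -0.239, -0.007], [-0.239, -0.971, -0.0], [-0.006, 0.002, -1.0]]
ft_force: [-0.0, -0.0, -0.0]
gripper_width: 0.701
gripper_force: 0.0
```

>>> drive_tool --pt "6 0 -22 0" --pt "12 0 -42 0" --pt "12 0 -42 0" --pt "12 0 -42 0"

```text
clock: 26.78
tcp_pos: [520.2, 8.7, 190.1]
ee_rot: [[0.971, -0.239, -0.003], [-0.239, -0.971, -0.0], [-0.003, 0.001, -1.0]]
ft_force: [1.8, 0.3, -0.3]
gripper_width: 0.7
gripper_force: 0.0
```

```bash
python3 look.py w7; python3 - <<'E'
import cv2
i=cv2.imread("pics/w7.png")[110:310,190:450]
cv2.imwrite("pics/w7c.png",cv2.resize(i,None,fx=3,fy=3,interpolation=cv2.INTER_CUBIC))
E
```

```text
26.775 [520.2   8.7 190.1] [ 1.8  0.3 -0.3]
```

View pics/w7c.png

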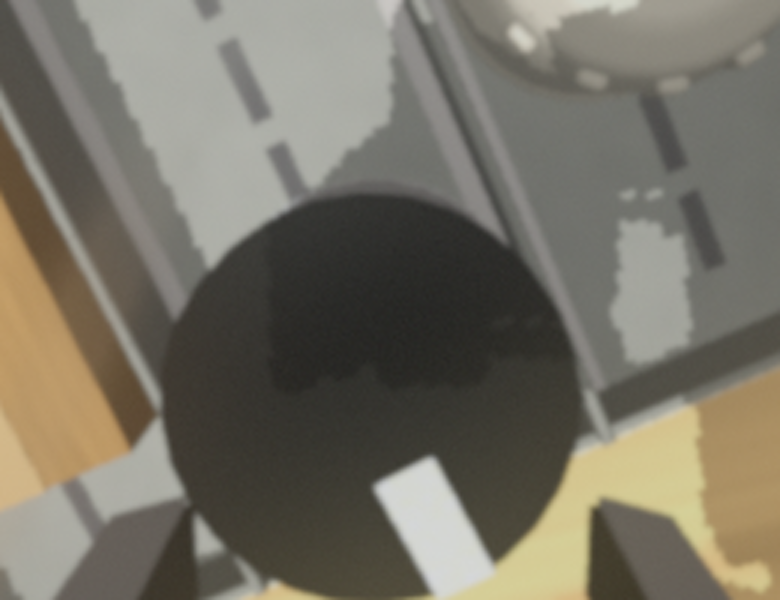

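Seal corners now (373,488), (433,457), (495,567), (440,598); lid columns 162–580, rows 193–600; lip inner edge ≈(640,408), outer ≈(640,428).

```bash
python3 - <<'E'
from h import *
d=np.load("w7.npz");P=(d["p"],d["R"])
r=lambda p,z:ray("wrist",(p[0]/3+190-.33,p[1]/3+110-.33),z,P)
a=lambda v:np.degrees(np.arctan2(v[1],v[0]))
print("div",a(r((0,100),55)-r((155,405),55)),a(r((430,15),55)-r((600,415),55)))
c=(r((162,397),105)+r((580,397),105)+r((371,193),105)+r((371,600),105))/4
print(c,"rad",a(r((467,582),105)-c),a(r((403,472),105)-c),"edges",a(r((440,598),105)-r((373,488),105)),a(r((495,567),105)-r((433,457),105)))
print("lip line",a(r((640,428),40)-r((780,373),40))-90)
e=np.array([np.cos(.184),np.sin(.184),0])
for p in[(640,408),(640,428),(780,352),(780,373)]: print("x",(c-r(p,40))@e)
E
python3 fit.py w7 313.3 241.7 68; python3 fit.py w1 326.5 239 66;python3 - <<'E'
E
```

```text
div 9.821808444707717 10.669205063297069
[523.28770922  13.64885805 105.        ] rad -166.8408663541646 -170.37407197785095 edges -164.03161907094093 -165.15766400605148
lip line 8.83642019692249
x 50.27773909073206
x 56.10619948600498
x 51.371911190170444
x 57.42048829732854
859 centre [524.60065191  13.34850726] radial -169.31451374264145 axis -165.52394410081416 sd [4.88679818 8.51799032] dist 34.77686112907836
tool turn needed -0.06451374264145215 3.7260558991858375
788 centre [602.54464971  33.86554737] radial -71.47738126460051 axis -69.38088472868995 sd [4.72988122 8.86402555] dist 35.18005090515694
tool turn needed 97.77261873539948 99.86911527131008
```

```bash
cat > rect.py <<'E'
from h import *
import cv2,sys
from scipy.optimize import least_squares
from scipy.ndimage import map_coordinates
def run(n,c0,th):
    d=np.load(n+".npz");P=(d["p"],d["R"]);g=cv2.cvtColor(cv2.imread(f"pics/{n}.png"),cv2.COLOR_BGR2GRAY).astype(float)
    m=optics.camera_model("wrist");M=np.array(m["mount"]);K=np.array(m["intrinsics"])
    def samp(X):  # world xy at z=105.3
        X=np.c_[X,np.full(len(X),105.3)]; C=((X-P[0])@P[1]-M[:3,3])@M[:3,:3]; u=C@K.T
        return map_coordinates(g,[u[:,1]/u[:,2],u[:,0]/u[:,2]],order=1)
    # lid edge along rays
    pts=[]; r=np.arange(42,60,.25)
    for t in np.radians(np.arange(0,360,3)):
        if abs((np.degrees(t)-th+180)%360-180)<16: continue
        v=samp(c0+r[:,None]*[np.cos(t),np.sin(t)]); k=np.argmax(np.diff(cv2.GaussianBlur(v[None],(1,1),0)[0],n=1) + 0)
        if np.diff(v)[k]>3: pts.append(c0+r[k]*np.array([np.cos(t),np.sin(t)]))
    pts=np.array(pts)
    f=least_squares(lambda q:np.hypot(*(pts-q[:2]).T)-q[2],[*c0,51],loss="soft_l1",f_scale=.5)
    # seal: fit rectangle model
    t=np.radians(th);X,Y=np.meshgrid(np.arange(-60,60,.5),np.arange(-60,60,.5));W=np.c_[X.ravel(),Y.ravel()]+c0
    v=samp(W)
    keep=(np.hypot(*(W-f.x[:2]).T)<47);W=W[keep];v=v[keep]
    def res(q):
        u=np.array([np.cos(q[0]),np.sin(q[0])]);w=np.array([-u[1],u[0]]);a=(W-f.x[:2])@u;b=(W-f.x[:2])@w-q[1]
        s=lambda z:1/(1+np.exp(-z/.8))
        return q[3]+q[4]*s(a-q[2])*s(8-abs(b))-v
    z=least_squares(res,[t,0,17,40,150])
    print(n,len(pts),"centre,r",f.x.round(2),"edge angle",np.degrees(z.x[0]).round(2),"lateral off",z.x[1].round(2),"inner",z.x[2].round(2),"radial@34",np.degrees(z.x[0]+z.x[1]/34).round(2))
for a in[("w1",(602,34.5),-71),("w3",(520.3,18.5),-71),("w5",(523,13),-156),("w6",(523.5,13),-167),("w7",(523.3,13.5),-167)]: run(a[0],np.array(a[1]),a[2])
E
python3 rect.py
```

```text
w1 107 centre,r [602.66  31.5   50.29] edge angle -70.07 lateral off -0.18 inner 17.39 radial@34 -70.38
w3 108 centre,r [521.    15.52  50.3 ] edge angle -69.95 lateral off -0.12 inner 17.47 radial@34 -70.16
w5 108 centre,r [521.53  13.64  50.3 ] edge angle -152.11 lateral off -0.66 inner 18.03 radial@34 -153.21
w6 109 centre,r [521.75  13.83  50.27] edge angle -166.37 lateral off -0.37 inner 17.27 radial@34 -166.99
w7 109 centre,r [521.85  14.22  50.41] edge angle -165.85 lateral off -0.58 inner 17.3 radial@34 -166.82
```

>>> drive_tool --pt "0 -5.5 20 0" --pt "0 -5.5 45 0" --pt "0 -5.5 65 0" --pt "0 -5.5 77 0" --pt "0 -5.5 81 0"

```text
clock: 27.45
tcp_pos: [521.6, 14.1, 109.0]
ee_rot: [[0.971, -0.239, -0.002], [-0.239, -0.971, 0.0], [-0.002, 0.001, -1.0]]
ft_force: [0.4, 1.2, 0.6]
gripper_width: 0.7
gripper_force: 0.0
```

>>> drive_tool --pt "0 0 0.5 0" --pt "0 0 1 0" --pt "0 0 1.5 0" --pt "0 0 2 0"

```text
clock: 27.95
tcp_pos: [522.7, 14.0, 108.8]
ee_rot: [[0.971, -0.239, 0.001], [-0.239, -0.971, -0.0], [0.001, -0.0, -1.0]]
ft_force: [-0.0, 0.1, -0.1]
gripper_width: 0.702
gripper_force: 0.0
```

>>> drive_tool --pt "-0.5 0 0.8 0" --pt "-1 0 1.6 0" --pt "-1 0 2.4 0" --pt "-1 0 3.2 0" --pt "-1 0 3.8 0"

```text
clock: 28.58
tcp_pos: [521.7, 14.2, 105.3]
ee_rot: [[0.971, -0.239, 0.001], [-0.239, -0.971, -0.0], [0.001, 0.0, -1.0]]
ft_force: [-0.6, -0.2, 4.9]
gripper_width: 0.7
gripper_force: 2.6
```

>>> drive_tool --pt "-0.5 0 0.5 0" --pt "-1 0 1 0" --pt "-1.5 0 1.5 0" --pt "-2 0 2 0" --pt "-2.5 0 2.5 0"

```text
clock: 29.2
tcp_pos: [521.4, 14.3, 105.2]
ee_rot: [[0.971, -0.239, 0.007], [-0.239, -0.971, -0.001], [0.007, -0.0, -1.0]]
ft_force: [0.6, 0.4, 10.8]
gripper_width: 0.697
gripper_force: 5.2
```

>>> drive_tool --pt "-1 0 0.3 1" --pt "-1 0 0.3 2.5" --pt "-1 0 0.3 4" --pt "-1 0 0.3 4"

```text
clock: 29.7
tcp_pos: [521.2, 14.5, 105.2]
ee_rot: [[0.952, -0.306, 0.009], [-0.306, -0.952, -0.002], [0.009, -0.001, -1.0]]
ft_force: [1.8, -1.1, 9.6]
gripper_width: 0.702
gripper_force: 4.6
```

>>> drive_tool --pt "0 0 -1 0" --pt "0 0 -3 0" --pt "0 0 -6 0" --pt "0 0 -25 0" --pt "0 0 -55 0"

```text
clock: 30.32
tcp_pos: [516.3, 15.4, 154.9]
ee_rot: [[0.952, -0.306, -0.006], [-0.306, -0.952, 0.001], [-0.006, 0.001, -1.0]]
ft_force: [1.1, 0.4, -0.1]
gripper_width: 0.7
gripper_force: 0.0
```

>>> drive_tool --pt "4 0 -20 0" --pt "8 0 -38 0" --pt "8 0 -38 0" --pt "8 0 -38 0"

```text
clock: 30.82
tcp_pos: [524.9, 12.8, 193.3]
ee_rot: [[0.952, -0.306, -0.003], [-0.306, -0.952, 0.0], [-0.003, 0.001, -1.0]]
ft_force: [-0.1, 0.1, -0.6]
gripper_width: 0.698
gripper_force: 0.0
```

```bash
python3 look.py w8; sed -i 's/^for a in.*/run("w8",np.array([522,14.]),-169)/' rect.py; python3 rect.py
```

```text
30.825 [524.9  12.8 193.3] [-0.1  0.1 -0.6]
w8 108 centre,r [521.97  14.33  50.42] edge angle -169.99 lateral off -0.55 inner 17.56 radial@34 -170.92
```

```bash
python3 -c "
from workcell import ticket; print(ticket.close_job())"
```

```text
the job is handed in; nothing more can be done
None
```

I drew the grease tin forward against the lip and turned its label to the front, within about 1–2° by the wrist camera; lid contact read at most 12.9 N, the hand is clear, and the job is handed in at about 31 s. I turned it with both fingertips on the lid, not one.

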